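Zero the force meter, then hold a bone transducer on the calibration pad

ROBOT

A 7-joint arm with a two-finger parallel gripper is mounted at the origin on the work surface. World frame = base frame: x ahead of the robot, y to its left, z up, the work surface at z = 0. Lengths are in m, angles in degrees, forces in N, time in s.
With the tool pointing down it reaches from about 0.425 to 0.875 m from the base axis. Payload 4.7 kg.
Tool frame: the origin (TCP) lies at the centre of the arm's flange, where the gripper is bolted on; the fingertips stand 182 mm ahead of it and the grasp point (between the pads) lies 164 mm ahead of it (env.grip_depth is the distance from the TCP to the grasp point, in m); z points along the fingers, y is the line along which they close (so a half turn about z gives the same grasp; the last joint's range is limited). The gripper opens to 87 mm and grips with 3 to 60 N. Pads are 19 mm wide; open, the fingers measure 117 mm over their backs; the gripper's body (75 mm by 190 mm) begins 51 mm behind the grasp point.
Start: joints at [70.021, 18.392, -4.016, 83.108, 1.295, 78.541, -3.26], TCP at [0.231, -0.608, 0.405] pointing down, gripper open.
Joint ranges: [-163.93, 163.93], [-17.29, 119.83], [-79.2, 71.16], [3.27, 140.29], [-89.18, 269.18], [5.43, 117.66], [-154.24, 154.24]. Speed limits (degrees/s): [147.25, 147.25, 180, 180, 180, 180, 180].

INTERFACE

Orientations are given as [roll, pitch, yaw] about the fixed x, y, z axes, in that order (R = Rz(yaw) Ry(pitch) Rx(roll)).
In Python, from cell import env gives the robot as it stands. The module is installed in compiled form; this text tells all that it offers.
- The arm moves only by the tool send_rows, never from a script. Its arguments are lists of equal length, an entry for each row: "xyz": the shift along the tool's x, y, z in m, a list of three; "rotation": the turn, a rotation vector about the tool's x, y, z in rad, a list of three; "jaw": the opening, from 0 (shut) to 1 (fully open). A call has 1 to 20 rows; each row shifts and turns the commanded pose from where the row before left it, along the tool's axes as they then stand; what a row does not reach is not made up. A row lasts 1/10 s, in which the tool goes at most 50 mm and 8.59 degrees, less where a joint would pass 70% of its speed; a pose out of reach is approached as far as the arm can. A call is refused whole if a number of a shift passes 0.05 or a number of a turn 0.15, either way. A call with a gripper value outside its range is refused whole. The fingers move at their own pace and stop on an object; "newtons" is the grip in N (left out, the last holds). Time passes only in rows, so rows that do not move let the fingers close. It gives the time, the measured TCP pose, the force, the opening and the grip force at its end, in the units of the state.
- env.get_obs(): the state, without advancing time (a new reading comes with each control period).
- env.read_camera(name): name is "scene" or "side" or "wrist"; returns a dict with "image" (400x640x3 uint8, blue, green, red), "fx", "fy", "cx", "cy" (pixels), "distortion" ([k1, k2, p1, p2, k3] as OpenCV has them; the pictures are not rectified), "R" (3x3) and "t" (3): a world point X has camera coordinates R X + t. Camera axes: x right, y down, z forward; pixel columns grow to the right and rows downward; lengths in m; the calibration is good to about 2 mm. A picture is of the moment at which its call begins. There is no depth.
- env.sign_off(): hands the job in; it is judged then, once.
The state is a dict: "time_s": time; "qpos": joint angles; "joint_velocities": joint speeds; "effort": joint torques, N m; "tool_pos": TCP position; "tool_rot": TCP orientation; "force": force on the tool from outside, world axes, zero at the start; "wrist_torque": the same for the moment, N m; "grip_width": finger opening in m; "grasp_force": force on a finger pad.
Only numpy, scipy, OpenCV 4.12 (cv2) and the standard library are available. Lean on these libraries where they do the work, as an engineer would, in place of code of your own. Each camera call takes 0.05 s, during which the arm holds its last target. There are 200 camera calls.

TASK

First zero the force meter: with nothing on the calibration pad, press the green button on the grey meter box fully down and let it come up again. Then take the black bone transducer (not the red or blue receiver) from the foam tray and press it, contact face down, level and centred on the fixture's sprung white pad, its long side along the line from the post to the gauge plate, gently and steadily with 4 to 9 newtons, so that the pad's top stands in the green part of the gauge and I can fasten the strap over it. Finish while you are still holding it pressed there, never push it on the pad with more than 20 newtons, and leave everything else where it is.

Things in the scene. Friction and masses are not known exactly. Their poses are not given: they have to be found in the camera images.
- fixture: calibration fixture, fixed: grey block 120 (x) x 110 (y) x 45 high, origin under its centre. In its middle stands the sprung pad. On its +x side, 32 from the middle, an upright gauge plate (18 wide, 3 thick, top at 92) painted red-green-red; on its -x side, 45 from the middle, a steel post with a strap swung aside along -y (top at 123). Its x axis runs from post to gauge plate
- pad_top (a point): centre of the pad's upper face (white disc, 40 across, 8 thick); moves with the pad. 90 above the table when free. Axes as the fixture's, z up
- pad (a joint): how far the sprung pad is pushed down, m: 0 free, 0.020 bottomed. Linear spring without preload, 0.6 N per mm: 10 mm down is 6 N. The pad's upper face is level with the gauge plate's green part between about 7 and 15 mm down (4 to 9 N)
- meter: force meter, fixed: grey plastic box 100 (x) x 130 (y) x 45 high with a dark display; origin under its centre. Its green zero button stands 26 towards its -x side from the middle
- zero_top (a point): centre of the top of the green zero button (28 across), which is pressed straight down
- zero (a joint): travel of the zero button, m: 0 released, 0.006 fully down; a spring, about 5 N when fully down, raises it when let go
- tray: grey foam tray, fixed: 215 (x) x 85 (y) x 15 high with a flat top on which the three receivers lie in a row along x, about 66 apart; origin under its centre
- bone: black bone-conduction transducer: block 34 (x) x 22 (y) x 24 high above a round steel contact face 18 across and 4 high, 28 high in all, 35 to 70 g. Origin at the centre of its underside (the contact face), z up. Lies contact face down on the tray; can be gripped across its 22 mm sides (y)
- bone_face (a point): centre of the transducer's round contact face (its underside)
- red_phone: red insert-earphone receiver, same shape and size as the black transducer, lying in the tray (bystander); origin at the centre of its underside
- blue_phone: blue insert-earphone receiver, same shape and size as the black transducer, lying in the tray (bystander); origin at the centre of its underside
- dish: steel kidney dish with coloured ear tips, 175 x 100 x 40 (bystander); origin under its middle
- canister: round steel canister with lid, 94 across, 90 high (bystander); origin under its centre
- fork_long: aluminium tuning fork lying flat, 170 long, 10 high (bystander); origin at its fork point, x towards the tines
- fork_short: aluminium tuning fork lying flat, 130 long, 10 high (bystander); origin at its fork point, x towards the tines
- otoscope: otoscope lying down, steel handle and black head, 175 long, 32 high (bystander); origin under its middle
Not all that is in view belongs to the job. Of the things like the bone, leave any that is orange or turquoise; of the rest the larger one is meant.

How it is judged:
By the outcome, as a careful person would: the job done as asked, in the order asked, and still so for the second after the job is handed in, while the arm keeps its last pose, push and grip.
It also fails if it takes over 61 s, if anything falls off the work surface, if the arm or the gripper's body presses on something with over 40 N, if the wrist force passes 120 N, or if a joint passes its speed limit or range.

## Working session

There is one attempt and no reset: what is moved stays moved. The work goes in short steps, Python scripts to look and compute and a tool call to move; the robot and the scene stay as the last step left them, time stands still between calls to the robot, and variables do not carry over. Pictures are saved under pics/ and viewed, at most 10 in all, crops included, and the job is handed in when it is done.

Besides the shell and the picture viewer there is one more tool, called after "Call:" as name(argument=value, ...) on one line, values as JSON. send_rows: Moves the arm, as the interface text tells. Its arguments: {"type":"object","properties":{"xyz":{"type":"array"},"rotation":{"type":"array"},"jaw":{"type":"array"},"newtons":{"type":"number"}},"required":["xyz","rotation","jaw"]}

```bash
mkdir -p pics; cat > h.py <<'E'
import numpy as np, cv2
from cell import env
def cam(n):
    c=env.read_camera(n); c['K']=np.array([[c['fx'],0,c['cx']],[0,c['fy'],c['cy']],[0,0,1.]]); c['d']=np.array(c['distortion'],float)
    c['R']=np.array(c['R']);c['t']=np.array(c['t']).ravel(); return c
def ray(c,uv):
    p=cv2.undistortPoints(np.array([[uv]],float),c['K'],c['d']).ravel()
    d=c['R'].T@np.array([p[0],p[1],1]); return -c['R'].T@c['t'], d/np.linalg.norm(d)
def plane(c,uv,z):
    o,d=ray(c,uv); return o+d*(z-o[2])/d[2]
def proj(c,X):
    return cv2.projectPoints(np.array(X,float).reshape(-1,3),cv2.Rodrigues(c['R'])[0],c['t'],c['K'],c['d'])[0].reshape(-1,2)
def tri(rays):
    A=np.zeros((3,3));b=np.zeros(3)
    for o,d in rays:
        M=np.eye(3)-np.outer(d,d);A+=M;b+=M@o
    return np.linalg.solve(A,b)
E
python3 - <<'E'
from h import *
for n in('scene','side','wrist'):
    c=cam(n); cv2.imwrite(f'pics/{n}0.png',c['image']); print(n,c['fx'],-c['R'].T@c['t'],c['R'][2])
o=env.get_obs(); print(o, env.grip_depth)
E
```

```text
scene 454.9789133426744 [ 1.21602803 -0.40768604  0.5683041 ] [-0.71148422  0.45388897 -0.53644665]
side 476.9356554307205 [0.06703966 0.64595017 0.62710021] [ 0.48629037 -0.67732376 -0.55204547]
wrist 301.86801920203436 [ 0.30742288 -0.57933897  0.38201952] [-0.280491   -0.10395777 -0.95421045]
{'time_s': 0.15, 'qpos': array([70.01926539, 18.42906758, -4.01466921, 83.15868566,  1.29539405,
       78.5419479 , -3.25887863]), 'joint_velocities': array([-0.06801904, -0.1301453 ,  0.11873803, -0.26957726,  0.08808413,
        0.00120247, -0.07147132]), 'effort': array([ 8.61896260e-04, -4.91791534e+01, -4.04206887e-01, -3.12878752e+01,
       -6.39679749e-02,  4.04299179e-02,  9.34512968e-05]), 'tool_pos': array([ 0.2306051 , -0.60755249,  0.40391654]), 'tool_rot': array([-1.79915535e+02,  5.77820054e-03,  2.07905105e+01]), 'force': array([ 0.14204312,  0.347324  , -0.25329359]), 'wrist_torque': array([-0.01944378,  0.02703527, -0.04020902]), 'grasp_force': 0.0, 'grip_width': 0.08674031930496966} 0.1635
```

View pics/scene0.png

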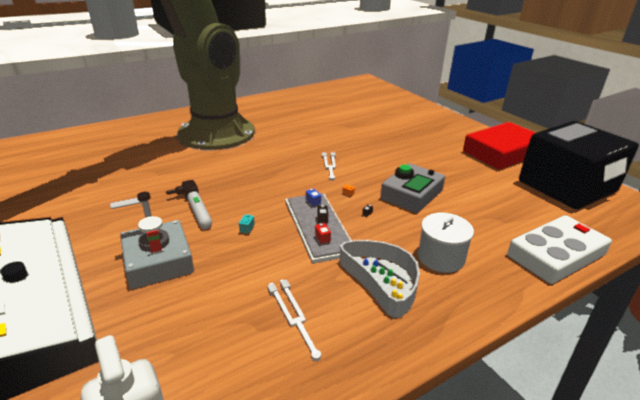

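View pics/side0.png

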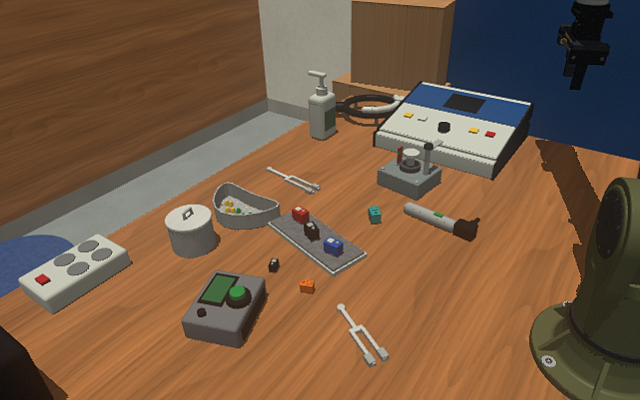

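Candidates for the bone: black on the tray (scene 322,213 / side 311,230), a small black block (367,210 / 273,265), orange (348,190 / 307,286), turquoise (246,224 / 374,214), and the red and blue receivers. The larger black one on the tray is meant. I'll check it in a close crop.

```bash
python3 - <<'E'
from h import *
s=cv2.imread('pics/scene0.png');d=cv2.imread('pics/side0.png')
f=lambda im,x,y,w=100,h=75:cv2.resize(im[y:y+h,x:x+w],(400,300),interpolation=cv2.INTER_CUBIC)
m=np.vstack([np.hstack([f(s,285,175),f(d,262,195)]),np.hstack([f(s,100,188,133,100),f(d,360,130)])])
cv2.imwrite('pics/m1.png',m)
S=cam('scene');D=cam('side')
def blobs(c,lo,hi,a=15):
    h=cv2.cvtColor(c['image'],cv2.COLOR_BGR2HSV);m=cv2.inRange(h,lo,hi)
    n,_,st,ce=cv2.connectedComponentsWithStats(m)
    return [(st[i].tolist(),ce[i].round(1).tolist()) for i in range(1,n) if st[i][4]>a]
for n,c in(('S',S),('D',D)):
    print(n,'green',blobs(c,(50,120,40),(75,255,255)))
    print(n,'black',[b for b in blobs(c,(0,0,0),(179,255,45),25) if b[0][4]<500])
    print(n,'red',[b for b in blobs(c,(0,180,90),(5,255,255),10)]) 
    print(n,'blue',[b for b in blobs(c,(110,150,80),(125,255,255)) if b[0][4]<800])
E
```

```text
S green [([399, 165, 12, 8, 81], [404.6, 168.7]), ([405, 175, 26, 16, 226], [417.7, 182.5]), ([149, 236, 10, 4, 19], [153.4, 237.6]), ([372, 266, 4, 6, 19], [373.4, 268.7]), ([380, 267, 5, 7, 23], [381.8, 270.0]), ([388, 270, 5, 5, 19], [390.0, 272.3]), ([385, 276, 4, 7, 20], [386.4, 279.4])]
S black [([437, 0, 7, 6, 36], [439.8, 2.2]), ([486, 25, 8, 14, 79], [489.6, 31.8]), ([192, 110, 45, 10, 159], [212.6, 115.7]), ([396, 169, 18, 10, 101], [404.3, 174.8]), ([364, 207, 8, 9, 38], [367.4, 211.4]), ([318, 214, 9, 8, 53], [322.4, 218.0]), ([1, 263, 26, 19, 371], [13.7, 272.0])]
S red [([464, 122, 72, 47, 2044], [499.8, 143.5]), ([322, 222, 5, 5, 17], [324.1, 224.4]), ([316, 224, 14, 19, 153], [322.2, 234.6]), ([575, 224, 14, 8, 61], [581.5, 227.8]), ([147, 231, 11, 5, 39], [152.3, 232.9]), ([150, 240, 11, 11, 97], [155.0, 245.3])]
S blue [([307, 191, 13, 8, 34], [312.3, 194.7]), ([364, 259, 4, 6, 16], [365.5, 261.8])]
D green [([434, 212, 9, 5, 22], [438.0, 214.0]), ([229, 286, 16, 14, 154], [236.5, 291.7])]
D black [([373, 94, 37, 52, 87], [386.9, 118.3]), ([446, 94, 39, 19, 431], [465.3, 102.7]), ([349, 98, 45, 6, 75], [373.7, 100.1]), ([351, 114, 26, 5, 30], [363.8, 116.3]), ([438, 122, 12, 10, 45], [443.9, 126.2]), ([225, 300, 24, 8, 32], [236.6, 305.2])]
D red [([486, 132, 9, 5, 32], [490.1, 133.7]), ([292, 209, 16, 14, 78], [299.0, 213.9]), ([35, 274, 14, 10, 66], [41.4, 278.7])]
D blue [([324, 240, 18, 7, 46], [333.3, 243.2])]
```

View pics/m1.png

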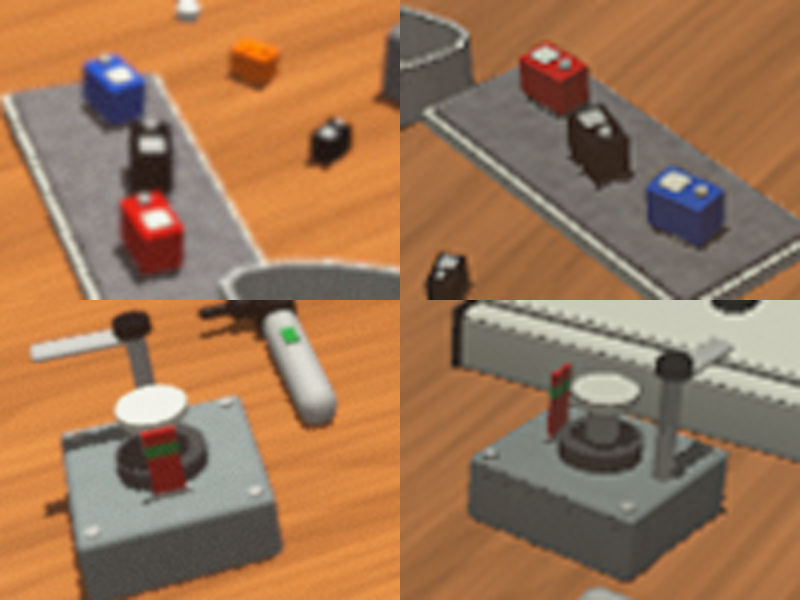

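The crop confirms the black transducer: it lies on the tray between red and blue at scene (322,214) / side (311,230). The small black block off the tray is the decoy. The pad disc is at scene (150,223) / side (411,152), the post is behind it and the gauge in front of it.

```bash
python3 - <<'E'
from h import *
S=cam('scene');D=cam('side')
def P(n,a,b):
    rs=[ray(S,a),ray(D,b)];X=tri(rs);print(n,X.round(4),(proj(S,X)-a).round(1),(proj(D,X)-b).round(1));return X
P('pad',(150.2,223.2),(411.2,152.5))
P('post',(143.9,194.5),(428.7,143.5))
P('gauge',(152.2,231.3),(401.5,146.7))
P('button',(404.6,169),(236.5,292))
P('bone',(322.7,209),(311,228))
for z in(.055,.06,.065):print(z,plane(S,(404.6,169),z),plane(D,(236.5,292),z))
# fixture block top corners z=.045: scene & side
co=lambda c,l:[plane(c,p,.045)[:2].round(4).tolist() for p in l]
print('fixS',co(S,[(121,232.5),(180,221),(190.5,256),(127.5,271)]))
print('fixD',co(D,[(378,164.5),(442,166),(418,184)]))
# tray edges z=.015
print('tray',co(S,[(286,199),(323.5,194)]))
for c,l in((S,[(399,205.5),(443,180)]),(S,[(382,188)])):print('meter',co(c,l))
E
```

```text
pad [ 0.4944 -0.3057  0.0875] [[-0.2 -0.1]] [[-0.1  0.1]]
post [ 0.4513 -0.3003  0.1242] [[-0.9 -0.7]] [[-0.6  0.6]]
gauge [ 0.5246 -0.3106  0.0917] [[-0.9 -0.6]] [[-0.6  0.5]]
button [0.5354 0.2588 0.0611] [[-0. -0.]] [[-0.  0.]]
bone [0.5545 0.0224 0.0406] [[0.1 0. ]] [[ 0.1 -0. ]]
0.055 [0.52724661 0.26681248 0.055     ] [0.54037416 0.25454059 0.055     ]
0.06 [0.53395591 0.26024231 0.06      ] [0.53623735 0.25796141 0.06      ]
0.065 [0.5406652  0.25367215 0.065     ] [0.53210053 0.26138222 0.065     ]
fixS [[0.434, -0.3505], [0.4531, -0.2453], [0.5673, -0.2625], [0.5513, -0.3647]]
fixD [[0.5686, -0.2789], [0.4322, -0.3577], [0.4442, -0.248]]
tray [[0.4876, -0.0283], [0.5111, 0.0516]]
meter [[0.6301, 0.1639], [0.599, 0.3215]]
meter [[0.5559, 0.1778]]
```

Call:
send_rows(xyz=[[0.0325,-0.0283,0],[0.0325,-0.0283,0],[0.0325,-0.0283,0],[0.0325,-0.0283,0],[0.0325,-0.0283,0],[0.0325,-0.0283,0],[0.0325,-0.0283,0],[0.0325,-0.0283,0],[0.0325,-0.0283,0],[0.0325,-0.0283,0],[0.0325,-0.0283,0],[0.0325,-0.0283,0],[0.0325,-0.0283,0],[0.0325,-0.0283,0],[0.0325,-0.0283,0],[0.0325,-0.0283,0],[0,0,0],[0,0,0]], rotation=[[0,0,0],[0,0,0],[0,0,0],[0,0,0],[0,0,0],[0,0,0],[0,0,0],[0,0,0],[0,0,0],[0,0,0],[0,0,0],[0,0,0],[0,0,0],[0,0,0],[0,0,0],[0,0,0],[0,0,0],[0,0,0]], jaw=[1,1,1,1,1,1,1,1,1,1,1,1,1,1,1,1,1,1])

```text
time_s: 2.15
tool_pos: [0.5562, 0.0012, 0.4046]
tool_rot: [-180.0, 0.0, 20.9]
force: [-0.2, -0.3, -0.7]
grip_width: 0.0871
grasp_force: 0.0
```

```bash
python3 - <<'E'
from h import *
c=cam('wrist'); cv2.imwrite('pics/w1.png',c['image']); print(proj(c,[.5545,.0224,.043]))
o=env.get_obs();print(o['qpos'],o['tool_pos'],o['tool_rot'])
E
```

```text
[[303.2691161  174.02594804]]
[ 30.15045457   9.62972097 -36.47135788  95.6694273    5.90922597
  76.67459735 -76.52410956] [ 5.55978538e-01 -4.04480597e-04  4.04507223e-01] [1.79969932e+02 5.42378250e-02 2.07799870e+01]
```

View pics/w1.png

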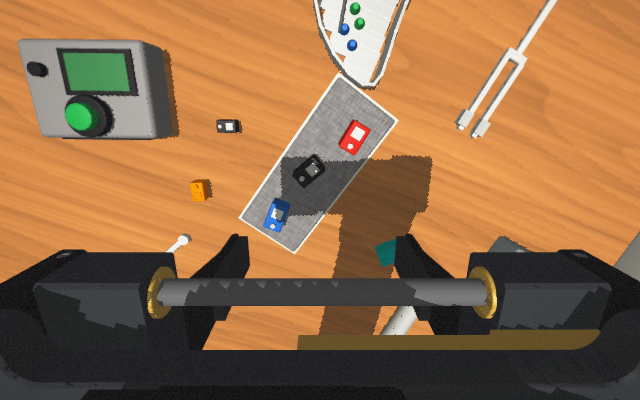

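Wrist view: black bone at (309,170), red (354,136), blue (277,215), decoy (228,126), and the green button at about (79,116).

```bash
python3 - <<'E'
from h import *
c=cam('wrist');im=c['image']
h=cv2.cvtColor(im,cv2.COLOR_BGR2HSV)
m=cv2.inRange(h,(45,120,60),(75,255,255));m[:, :55]=0;m[:95]=0;m[145:]=0;m[:,120:]=0
cn=max(cv2.findContours(m,0,2)[0],key=cv2.contourArea);(u,v),r=cv2.minEnclosingCircle(cn)
for z in(.057,.061,.065):
    X=plane(c,(u,v),z);print('button',(u,v),X.round(4),'diam',2*np.linalg.norm(plane(c,(u+r,v),z)-X))
g=cv2.cvtColor(im,cv2.COLOR_BGR2GRAY)
print(g[150:192:2,285:335:2])
# tray border corners
for p in[(240.5,217),(295,252),(397,121),(340,76)]:print(plane(c,p,.015)[:2].round(4))
cv2.imwrite('pics/c1.png',cv2.convertScaleAbs(cv2.resize(im[150:194,280:338],(696,528),interpolation=cv2.INTER_CUBIC),alpha=2))
E
```

```text
button (78.5, 116.5) [0.5322 0.2607 0.057 ] diam 0.03695679711391742
button (78.5, 116.5) [0.5334 0.2578 0.061 ] diam 0.03650290608825822
button (78.5, 116.5) [0.5346 0.2549 0.065 ] diam 0.036049015062599075
[[215 150 151 142 143 158 160 155 156 153 163 171 162 149 156 162 162 165
  147 149 158 165 158 156 151]
 [144 150 145 139 139 145 155 165 155 141 155 160 155 147 172 168 155 147
  170 152 150 165 161 158 150]
 [145 169 156 134 151 160 155 164 147 158 145 143 144  52  33  79 135 159
  157 162 162 160 155 158 158]
 [152  97 159 160 155  98 148  98 149 154  87 122  36  28  28  43  87 154
  159 149 165 149 152 147 166]
 [ 83  76  74  91  82  79  79  74  74  78  52  32  43  86  52  27  59  87
  149 151 147 150 154 162 151]
 [ 82  76  74  77  83  81  78  76  69  55  33  29  34  31  39  38  28  55
  139 146 149 170  87 151  97]
 [ 75  77  79  79  79  83  82  74  41  30  26  30  26 102  76  77  34  25
   78  77  75  76  80  74  82]
 [ 77  77  78  77  79  79  79  36  28  34  33  27 106 109  89  75  32  26
   30  75  74  67  74  80  79]
 [ 69  66  71  76  72  79  34  30  25  32  61 113 10
[... 681 characters left out ...]
]
 [ 75  76  78  72  82  54  24  89  75  31  30  24  32  48  84  76  78  75
   79  75  76  72  73  74  77]
 [ 76  75  72  76  79  74  54  26  30  29  34  16  69  76  75  73  78  73
   75  79  75  77  77  76  73]
 [ 83  78  73  80  77  78  72  44  31  26  29  75  73  75  76  79  77  76
   80  77  81  80  80  79  74]
 [ 79  75  77  75  78  77  83  82  24  33  76  73  73  75  79  78  72  77
   78  79  83  76  80  78  83]
 [ 71  72  78  78  79  68  75  73  75  78  71  76  74  82  79  79  74  76
   77  79  78  76  73  76  77]
 [ 69  75  73  76  70  76  77  73  76  77  77  68  82  82  73  72  81  76
   79  81  78  75  74  70  73]]
[0.4651 0.077 ]
[ 0.4426 -0.0059]
[ 0.6472 -0.062 ]
[0.6692 0.0193]
```

View pics/c1.png

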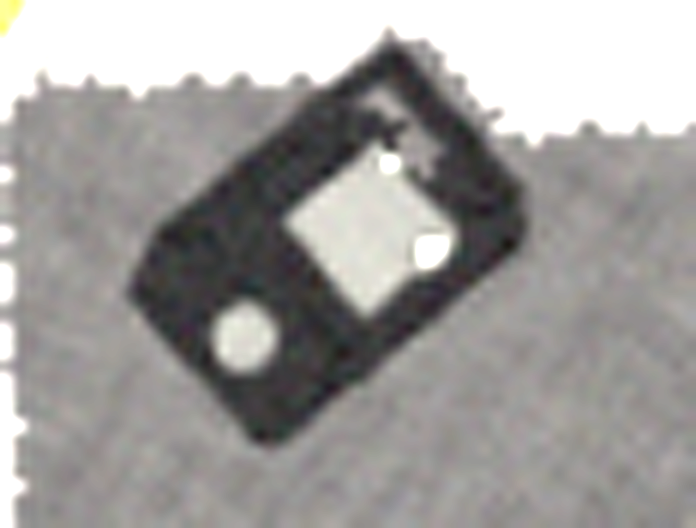

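```bash
python3 - <<'E'
from h import *
c=cam('wrist')
f=lambda p:((p[0]+.5)/12-.5+280,(p[1]+.5)/12-.5+150)
P=[plane(c,f(p),.043)[:2] for p in[(130,290),(270,440),(522,235),(382,85)]]
print(np.round(P,4),'centre',np.mean(P,0))
for i,j in((0,1),(1,2)):
    d=P[j]-P[i];print(np.linalg.norm(d),np.degrees(np.arctan2(d[1],d[0])))
h=cv2.cvtColor(c['image'],cv2.COLOR_BGR2HSV)
m=cv2.inRange(h,(45,120,110),(75,255,255))[95:145,55:120];mo=cv2.moments(m,True)
u=(mo['m10']/mo['m00']+55,mo['m01']/mo['m00']+95);print(u,mo['m00'],plane(c,u,.061))
o,d=ray(c,u);S=cam('scene');D=cam('side')
X=tri([(o,d),ray(D,(236.5,291)),ray(S,(404.6,168.5))]);print(X)
E
```

```text
[[5.493e-01 3.350e-02]
 [5.401e-01 1.600e-02]
 [5.676e-01 3.000e-04]
 [5.764e-01 1.770e-02]] centre [0.55834315 0.01691132]
0.019809136231516 -117.88817215866578
0.03167554886140026 -29.735221026069663
(75.02477876106195, 115.89203539823009) 565.0 [0.53311465 0.26027912 0.061     ]
[0.5347483  0.25861645 0.06302246]
```

Call:
send_rows(xyz=[[0.009,-0.0312,0.0175],[0.009,-0.0312,0.0175],[0.009,-0.0312,0.0175],[0.009,-0.0312,0.0175],[0.009,-0.0312,0.0175],[0.009,-0.0312,0.0175],[0.009,-0.0312,0.0175],[0.009,-0.0312,0.0175],[0,0,0],[0,0,0],[0,0,0]], rotation=[[0,0,0],[0,0,0],[0,0,0],[0,0,0],[0,0,0],[0,0,0],[0,0,0],[0,0,0],[0,0,0],[0,0,0],[0,0,0]], jaw=[0,0,0,0,0,0,0,0,0,0,0], newtons=10)

```text
time_s: 3.5
tool_pos: [0.5357, 0.2573, 0.2651]
tool_rot: [179.9, -0.0, 20.6]
force: [0.9, -0.4, 0.2]
grip_width: 0.007
grasp_force: 0.0
```

```bash
python3 - <<'E'
from h import *
S=cam('scene')['image'];D=cam('side')['image']
o=env.get_obs();print(o['tool_pos'],o['grip_width'],o['force'])
f=lambda im,x,y:cv2.resize(im[y:y+75,x:x+100],(400,300),interpolation=cv2.INTER_CUBIC)
cv2.imwrite('pics/p1.png',np.hstack([f(S,360,125),f(D,190,240)]))
E
```

```text
[0.53579782 0.25729986 0.26537322] 0.00303859091438227 [ 0.48566365 -0.96301969 -0.10848258]
```

View pics/p1.png

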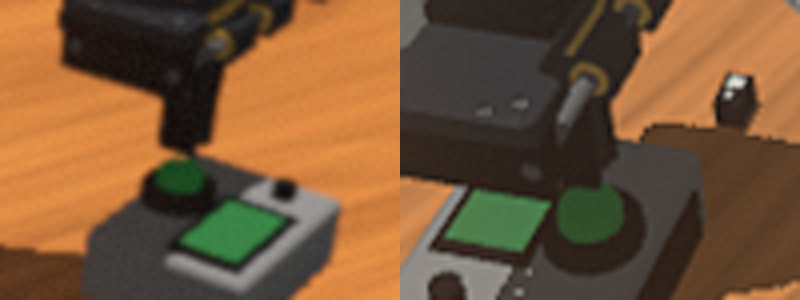

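The fingertips stand right above the button in both views. Pressing in small steps.

Call:
send_rows(xyz=[[0,0,0.006],[0,0,0.006],[0,0,0.006],[0,0,0.002],[0,0,0.002],[0,0,0.002],[0,0,0]], rotation=[[0,0,0],[0,0,0],[0,0,0],[0,0,0],[0,0,0],[0,0,0],[0,0,0]], jaw=[0,0,0,0,0,0,0])

```text
time_s: 4.3
tool_pos: [0.5351, 0.2589, 0.2434]
tool_rot: [179.8, 0.0, 20.8]
force: [-5.6, -6.1, 19.2]
grip_width: 0.0005
grasp_force: 9.6
```

```bash
python3 - <<'E'
from h import *
S=cam('scene')['image'];D=cam('side')['image']
o=env.get_obs();print(o['tool_pos'],o['grip_width'],o['force'])
f=lambda im,x,y:cv2.resize(im[y:y+75,x:x+100],(400,300),interpolation=cv2.INTER_CUBIC)
cv2.imwrite('pics/p2.png',np.hstack([f(S,360,125),f(D,190,240)]))
E
```

```text
[0.53508079 0.25887126 0.24341853] 0.0004696845135306431 [-5.72242591 -6.18837682 18.88211158]
```

View pics/p2.png

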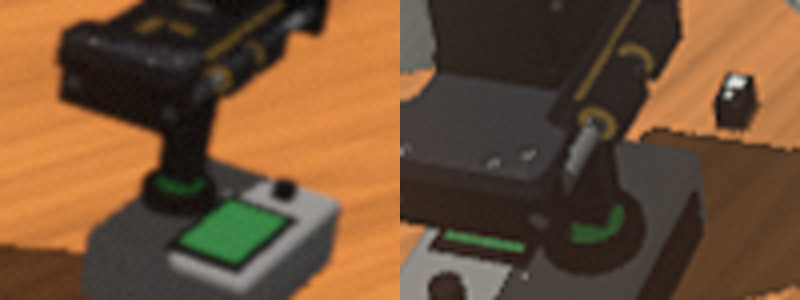

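Call:
send_rows(xyz=[[0,0,-0.003],[0,0,0]], rotation=[[0,0,0],[0,0,0]], jaw=[0,0])

```text
time_s: 4.6
tool_pos: [0.5351, 0.2587, 0.2446]
tool_rot: [179.9, -0.0, 20.8]
force: [-0.1, -2.6, 4.5]
grip_width: 0.0002
grasp_force: 2.1
```

Call:
send_rows(xyz=[[0,0,-0.002],[0,0,0]], rotation=[[0,0,0],[0,0,0]], jaw=[0,0])

```text
time_s: 4.8
tool_pos: [0.5351, 0.2588, 0.2459]
tool_rot: [180.0, -0.0, 20.8]
force: [0.5, -2.9, 2.9]
grip_width: 0.0006
grasp_force: 1.8
```

Call:
send_rows(xyz=[[0,0,-0.002],[0,0,0]], rotation=[[0,0,0],[0,0,0]], jaw=[0,0])

```text
time_s: 5.0
tool_pos: [0.535, 0.2591, 0.2478]
tool_rot: [-180.0, -0.0, 20.8]
force: [1.1, -1.7, 2.8]
grip_width: 0.0006
grasp_force: 1.2
```

Call:
send_rows(xyz=[[0,0,-0.015],[0,0,-0.03],[0,0,-0.045],[-0.0107,0.0391,0],[-0.0107,0.0391,0],[-0.0107,0.0391,0],[-0.0107,0.0391,0],[-0.0107,0.0391,0],[-0.0107,0.0391,0],[0,0,0],[0,0,0],[0,0,0],[0,0,0],[0,0,0],[0,0,0],[0,0,0],[0,0,0],[0,0,0]], rotation=[[0,0,0],[0,0,0],[0,0,0],[0,0,0],[0,0,0],[0,0,0],[0,0,0],[0,0,0],[0,0,0],[0,0,0.1265],[0,0,0.1265],[0,0,0.1265],[0,0,0.1265],[0,0,0.1265],[0,0,0.1265],[0,0,0.1265],[0,0,0],[0,0,0]], jaw=[0,0,0,0.6,0.6,0.6,0.6,0.6,0.6,0.6,0.6,0.6,0.6,0.6,0.6,0.6,0.6,0.6])

```text
time_s: 6.8
tool_pos: [0.558, 0.0177, 0.338]
tool_rot: [-180.0, 0.0, -29.7]
force: [-0.5, 0.4, 0.6]
grip_width: 0.052
grasp_force: 0.0
```

```bash
python3 - <<'E'
from h import *
c=cam('wrist');im=c['image']
S=cam('scene')['image']
o=env.get_obs();print(o['qpos'],o['tool_pos'],o['tool_rot'],o['grip_width'],o['force'])
p=proj(c,[.558,.017,.043])[0].astype(int);print(p)
x0,y0=max(p[0]-50,0),max(p[1]-37,0);print(x0,y0)
cv2.imwrite('pics/c2.png',np.hstack([cv2.convertScaleAbs(cv2.resize(im[y0:y0+75,x0:x0+100],(400,300),interpolation=cv2.INTER_CUBIC),alpha=1.7),cv2.resize(S[125:200,360:460],(400,300),interpolation=cv2.INTER_CUBIC)]))
g=cv2.cvtColor(im,cv2.COLOR_BGR2GRAY);m=(g<50).astype(np.uint8)*255
m=cv2.morphologyEx(m,cv2.MORPH_CLOSE,np.ones((15,15)))
for k in cv2.findContours(m,0,2)[0]:
    if 300<cv2.contourArea(k)<6000:
        r=cv2.minAreaRect(k);print(r, [plane(c,q,.043)[:2].round(4).tolist() for q in cv2.boxPoints(r)], plane(c,r[0],.043))
        print(cv2.approxPolyDP(k,2.5,True).reshape(-1,2).tolist())
E
```

```text
[  23.84731027   12.13968844  -31.85986169  100.4721277     6.7921791
   69.30400706 -129.6429916 ] [0.55801225 0.01737331 0.33787981] [-1.79980778e+02  9.66043029e-03 -2.97985679e+01] 0.05182763898383174 [-0.08770483  0.01171188 -0.31104085]
[321 196]
271 159
((320.5, 193.0), (38.0, 23.0), 90.0) [[0.5822, 0.0163], [0.5717, -0.0022], [0.5391, 0.016], [0.5501, 0.0352]] [0.56110343 0.01612211 0.043     ]
[[312, 174], [309, 184], [311, 211], [331, 211], [331, 175]]
```

View pics/c2.png

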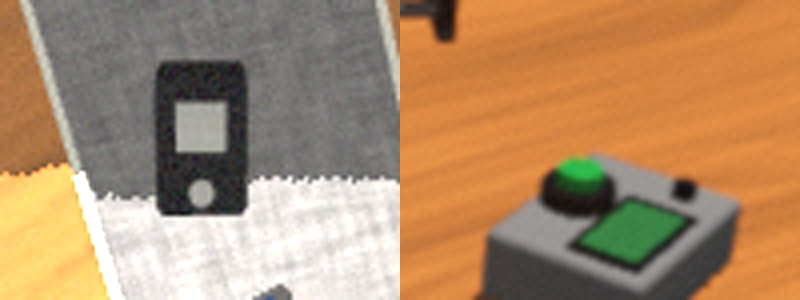

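The button is back up at crop (578,172). The bone is square to the tool and its centre is at pixel (321,196), exactly where (0.558, 0.017) projects. Descending to grip.

Call:
send_rows(xyz=[[0,0,0.03],[0,0,0.03],[0,0,0.03],[0,0,0.025],[0,0,0.013],[0,0,0.008],[0,0,0],[0,0,0],[0,0,0],[0,0,0],[0,0,0],[0,0,0],[0,0,0]], rotation=[[0,0,0],[0,0,0],[0,0,0],[0,0,0],[0,0,0],[0,0,0],[0,0,0],[0,0,0],[0,0,0],[0,0,0],[0,0,0],[0,0,0],[0,0,0]], jaw=[0.6,0.6,0.6,0.6,0.6,0.6,0.6,0.2,0.2,0.2,0.2,0.2,0.2], newtons=30)

```text
time_s: 8.2
tool_pos: [0.5583, 0.017, 0.2022]
tool_rot: [-180.0, -0.0, -29.9]
force: [-0.1, 0.0, 2.7]
grip_width: 0.022
grasp_force: 30.0
```

Call:
send_rows(xyz=[[0,0,-0.01],[0,0,-0.03],[0,0,-0.04],[0,0,-0.045],[0,0,-0.043],[0.0131,0.039,0],[0.0131,0.039,0],[0.0131,0.039,0],[0.0131,0.039,0],[0.0131,0.039,0],[0.0131,0.039,0],[0.0131,0.039,0],[0.0131,0.039,0],[0,0,0],[0,0,0],[0,0,0],[0,0,0],[0,0,0]], rotation=[[0,0,0],[0,0,0],[0,0,0],[0,0,0],[0,0,0],[0,0,0],[0,0,0],[0,0,0],[0,0,0],[0,0,0],[0,0,0],[0,0,0],[0,0,0],[0,0,-0.127],[0,0,-0.127],[0,0,-0.127],[0,0,0],[0,0,0]], jaw=[0.2,0.2,0.2,0.2,0.2,0.2,0.2,0.2,0.2,0.2,0.2,0.2,0.2,0.2,0.2,0.2,0.2,0.2])

```text
time_s: 10.0
tool_pos: [0.4931, -0.3056, 0.3701]
tool_rot: [180.0, -0.0, -8.3]
force: [-0.1, -0.2, -0.4]
grip_width: 0.0218
grasp_force: 30.0
```

```bash
python3 - <<'E'
from h import *
c=cam('wrist');im=c['image']
o=env.get_obs();print(o['qpos'],o['tool_pos'],o['tool_rot'],o['grip_width'],o['force'])
print(proj(c,[[.494,-.306,.09],[.494,-.306,.045]]))
f=lambda i,x,y,w,h,W,H:cv2.resize(i[y:y+h,x:x+w],(W,H),interpolation=cv2.INTER_CUBIC)
S=cam('scene')['image'];D=cam('side')['image']
cv2.imwrite('pics/f1.png',np.vstack([f(im,180,70,267,100,800,300),np.hstack([f(S,90,165,120,90,400,300),f(D,355,90,120,90,400,300)])]))
for n in('wrist','scene','side'): cv2.imwrite(f'pics/raw_{n}.png',{'wrist':im,'scene':S,'side':D}[n])
E
```

```text
[ 47.4761468   12.2220427  -20.961986    95.54243764   4.54823024
  73.06247694 -72.63518441] [ 0.49310002 -0.30558568  0.37001165] [ 1.79990013e+02 -7.48489742e-03 -8.25763572e+00] 0.021311772617387547 [ 0.13937721 -0.21413976  0.1184558 ]
[[320.70323351 200.00433145]
 [320.85241292 186.99066941]]
```

View pics/f1.png

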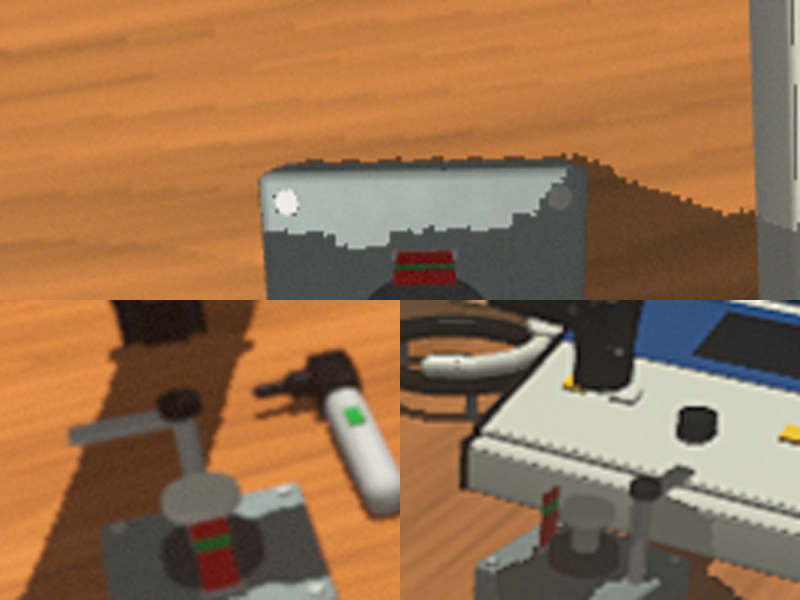

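The wrist view (top) shows the fixture block's +x edge and the gauge plate, both horizontal in the picture, so the yaw agrees to about 1°. I'll measure the pad disc numerically from the first, unshadowed pictures.

```bash
python3 - <<'E'
from h import *
cs={n:cam(n) for n in('scene','side','wrist')}
rs={}
for n,(u,v) in(('scene',(150,223)),('side',(411,152))):
    im=cv2.imread(f'pics/{n}0.png');h=cv2.cvtColor(im,cv2.COLOR_BGR2HSV)
    m=((h[...,1]<50)&(h[...,2]>175)).astype(np.uint8);lab=cv2.connectedComponentsWithStats(m)
    k=lab[1][v,u];print(n,lab[2][k],lab[3][k]);
    cn=max(cv2.findContours((lab[1]==k).astype(np.uint8),0,1)[0],key=cv2.contourArea)
    e=cv2.fitEllipse(cn);print(e);rs[n]=e[0];print(plane(cs[n],e[0],.09))
    g=lambda w:[plane(cs[n],p[0],.09)[:2] for p in cn]
    (q,r)=cv2.minEnclosingCircle(np.array(g(0),np.float32));print('circle',q,r)
X=tri([ray(cs[n],rs[n]) for n in rs]);print(X)
c=cs['wrist'];L,R=plane(c,(267.3,128.7),.045),plane(c,(375,127.3),.045)
d=L-R;print('edge',L,R,np.linalg.norm(d),'yaw',np.degrees(np.arctan2(-d[0],d[1])))
A,B=plane(c,(312,153.8),.092),plane(c,(331.3,153.8),.092);d=A-B;print('gauge',(A+B)/2,np.linalg.norm(d),np.degrees(np.arctan2(-d[0],d[1])))
im=cv2.cvtColor(c['image'],cv2.COLOR_BGR2HSV)
for v in range(160,232,4):print(v,' '.join(f'{a}/{b}' for a,b in im[v,288:356:4,1:]))
E
```

```text
scene [139 216  23  14 232] [149.66810345 222.71982759]
((149.6424102783203, 222.70242309570312), (11.640442848205566, 22.752796173095703), 79.049560546875)
[ 0.49670624 -0.30648814  0.09      ]
circle (0.49579837918281555, -0.3059530556201935) 0.02042338065803051
side [403 149  17   7  90] [410.94444444 151.8       ]
((410.8613586425781, 151.84820556640625), (6.279296875, 15.362793922424316), 92.81753540039062)
[ 0.49460848 -0.30453861  0.09      ]
circle (0.4947758913040161, -0.30538254976272583) 0.01922045834362507
[ 0.49535564 -0.30627075  0.08906148]
edge [ 0.56011061 -0.26248748  0.045     ] [ 0.54641453 -0.36710734  0.045     ] 0.10551255315095556 yaw -7.45833489862999
gauge [ 0.53534745 -0.31277639  0.092     ] 0.016381145357207805 -8.182046654567538
160 13/77 16/82 23/78 10/75 13/80 19/81 171/88 202/87 177/92 204/90 221/90 7/74 13/76 16/78 23/79 16/79 16/79
164 13/79 3/77 17/74 7/78 10/80 13/61 208/104 219/106 212/106 206/105 170/93 104/64 10/76 13/77 10/77 10/79 16/79
168 13/79 16/79 16/78 14/75 11/46 16/49 11/45 5/51 26/50 10/50 11/45 5/47 11/46 8/62 13/77 17/74 14/75
172 
[... 976 characters left out ...]
3 18/114 13/79 10/75 7/76
208 17/75 19/80 13/77 10/80 21/109 23/112 27/113 20/113 21/111 20/112 23/112 24/115 25/113 11/96 19/81 20/76 17/75
212 16/78 10/78 10/78 16/80 26/77 20/113 19/110 19/109 21/111 20/112 23/112 21/110 20/113 13/77 10/74 16/80 6/79
216 20/78 13/161 14/165 14/167 14/167 14/168 10/80 20/113 18/111 18/112 20/113 16/82 16/78 17/77 13/80 17/77 13/76
220 15/166 17/166 14/166 15/165 14/167 12/164 14/166 15/168 12/149 10/77 10/76 19/79 17/76 20/76 19/79 20/77 13/77
224 12/165 17/170 15/168 15/168 14/165 14/164 15/166 15/167 14/91 24/86 7/77 13/77 3/73 7/73 17/77 17/74 13/76
228 15/168 15/168 11/167 11/163 5/55 20/26 94/30 16/31 31/25 22/23 44/29 55/23 29/26 7/75 20/78 7/74 4/70
```

```bash
python3 - <<'E'
from h import *
c=cam('wrist');h=cv2.cvtColor(c['image'],cv2.COLOR_BGR2HSV)
m=((h[...,2]>95)&(h[...,2]<130)&(h[...,1]<45)).astype(np.uint8);m=cv2.morphologyEx(m,cv2.MORPH_OPEN,np.ones((3,3)))
lab=cv2.connectedComponents(m)[1];k=lab[196,320]
cn=max(cv2.findContours((lab==k).astype(np.uint8),0,1)[0],key=cv2.contourArea)
e=cv2.fitEllipse(cn);print(e,plane(c,e[0],.09))
P=np.array([plane(c,p[0],.09)[:2] for p in cn],np.float32);print(cv2.minEnclosingCircle(P),P.min(0),P.max(0))
# bone held: dark region below
g=h[...,2]
for v in range(222,300,6):print(v,g[v,296:350:3])
E
```

```text
((321.8570861816406, 196.41842651367188), (41.95696258544922, 42.31247329711914), 78.36444091796875) [ 0.4973321  -0.30749739  0.09      ]
((0.49689269065856934, -0.30763867497444153), 0.02006218396127224) [ 0.47724605 -0.32634655] [ 0.51666373 -0.28820875]
222 [165 167 165 164 168 166 164 165  92  85  82  78  76  76  77  78  77  77]
228 [167 168 164  35  30  29  30  30  22  23  30  28  30  27  20  78  79  77]
234 [161 162  73  22  21  23  26  22  27  22  28  28  26  29  25  44  73  75]
240 [31 25 22 22 23 25 28 21 27 18 22 21 27 21 27 30 27 31]
246 [32 32 17 30 25 26 30 33 29 25 25 28 35 33 25 28 26 31]
252 [24 25 27 28 26 37 42 36 42 44 41 35 38 33 22 30 28 31]
258 [24 27 27 25 21 90 91 94 93 91 93 94 94 26 26 19 30 31]
264 [30 32 22 22 29 91 95 94 96 95 95 98 97 22 23 17 29 30]
270 [28 30 28 25 21 93 95 96 99 95 95 98 95 26 19 33 26 27]
276 [27 29 30 20 29 22 31 20 26 24 19 24 20 22 19 21 29 26]
282 [51 53 48 53 52 52 52 52 53 55 46 51 54 54 50 52 49 52]
288 [58 53 51 56 54 54 53 58 51 56 51 55 55 53 55 53 54 55]
294 [55 57 57 58 55 59 57 57 54 57 55 54 54 59 54 57 55 55]
```

```bash
python3 - <<'E'
from h import *
c=cam('wrist');o=env.get_obs();t=o['tool_pos'];a=np.radians(o['tool_rot'][2]);print(t,o['tool_rot'])
x=np.array([np.cos(a),np.sin(a),0])
for s in(.0,.0048,.007):print(s,proj(c,t+x*s-[0,0,.159]))
print('+x top edge',proj(c,t+x*.017-[0,0,.159]))
g=cv2.cvtColor(c['image'],cv2.COLOR_BGR2GRAY);m=(g[240:282,300:345]>65);ys,xs=np.nonzero(m);print(xs.mean()+300,ys.mean()+240,ys.min()+240,ys.max()+240)
d=np.array([.4965,-.307])-t[:2];print('tool dx,dy mm',1e3*(d[0]*np.cos(a)+d[1]*np.sin(a)),1e3*(d[0]*np.sin(a)-d[1]*np.cos(a)))
E
```

```text
[ 0.49317231 -0.30563011  0.36977084] [ 1.79993615e+02  2.23491355e-04 -8.13587566e+00]
0.0 [[319.45338843 272.34356149]]
0.0048 [[319.42845057 264.05902312]]
0.007 [[319.4168668  260.20987757]]
+x top edge [[319.36295431 242.28758567]]
321.3367139959432 262.8661257606491 253 273
tool dx,dy mm 3.488062000315471 0.8851680115021259
```

Call:
send_rows(xyz=[[0.003,0.0003,0.025],[0,0,0.03],[0,0,0.02],[0,0,0.008],[0,0,0.005],[0,0,0.003],[0,0,0.003],[0,0,0.002],[0,0,0],[0,0,0]], rotation=[[0,0,0],[0,0,0],[0,0,0],[0,0,0],[0,0,0],[0,0,0],[0,0,0],[0,0,0],[0,0,0],[0,0,0]], jaw=[0.2,0.2,0.2,0.2,0.2,0.2,0.2,0.2,0.2,0.2])

```text
time_s: 11.4
tool_pos: [0.4965, -0.3066, 0.2746]
tool_rot: [180.0, -0.1, -8.1]
force: [0.6, -0.5, 0.9]
grip_width: 0.0218
grasp_force: 30.0
```

Call:
send_rows(xyz=[[0,0,0.003],[0,0,0.003],[0,0,0.0025],[0,0,0],[0,0,0],[0,0,0],[0,0,0]], rotation=[[0,0,0],[0,0,0],[0,0,0],[0,0,0],[0,0,0],[0,0,0],[0,0,0]], jaw=[0.2,0.2,0.2,0.2,0.2,0.2,0.2])

```text
time_s: 12.1
tool_pos: [0.4965, -0.3067, 0.2661]
tool_rot: [179.9, -0.1, -8.1]
force: [-0.1, 0.5, 7.1]
grip_width: 0.0218
grasp_force: 30.0
```

```bash
python3 - <<'E'
from h import *
F=[]
for i in range(2):
    S=cam('scene')['image'];o=env.get_obs();F.append(o['force'])
    D=cam('side')['image'];o=env.get_obs();F.append(o['force'])
print(np.mean(F,0),np.std(F,0),o['tool_pos'],o['tool_rot'],o['grip_width'])
f=lambda i,x,y,w,h:cv2.resize(i[y:y+h,x:x+w],(400,400),interpolation=cv2.INTER_CUBIC)
cv2.imwrite('pics/e1.png',np.hstack([f(S,115,190,72,72),f(D,375,120,72,72)]))
E
```

```text
[ 0.66487117 -0.0967483   5.91789405] [0.17936428 0.18266292 0.40422375] [ 0.49650354 -0.30664033  0.26610793] [ 1.79948372e+02 -9.34037922e-02 -8.11967008e+00] 0.021741397964025782
```

View pics/e1.png

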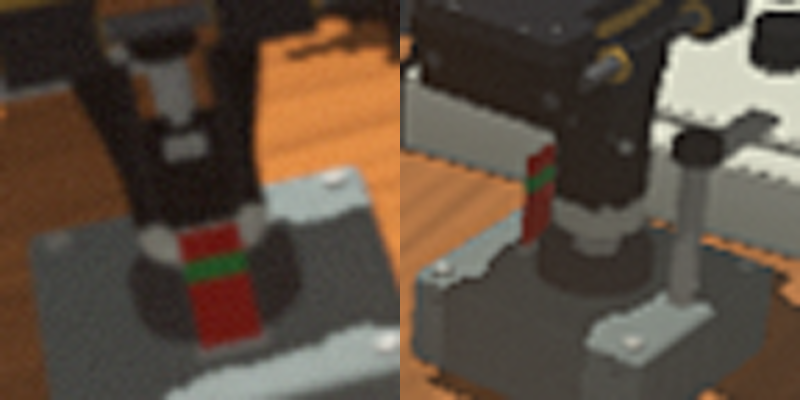

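The bone sits centred on the pad (disc at scene crop 200,235 and side crop 600,215). The pad is pushed down about 10–11 mm at about 6 N, and the tool is level within 0.1°. Handing in.

```bash
python3 -c "
from cell import env
print(env.sign_off())"
```

```text
the job is handed in; nothing more can be done
None
```

I pressed the meter's zero button fully down and let it come back up. The arm is now holding the black bone transducer level and centred on the sprung pad at about 6 N, about 10–11 mm down by force and position (the green is 7–15 mm), and I have handed the job in.

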